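# Vent the vacuum pot and rack the oil stone

### The arm

A 7-joint arm with a two-finger parallel gripper is mounted at the origin on a cart in front of the work surface, level with it; the furniture and walls round the work are solid. World frame = base frame: x ahead of the robot, y to its left, z up, the work surface at z = 0. Lengths are in m, angles in rad, forces in N, time in s.
With the tool pointing down it reaches from about 0.4 to 0.925 m from the base axis. Payload 5.6 kg.
Tool frame: the origin (TCP) lies midway between the tips of the shut fingers; the grasp point (between the pads) lies 19 mm behind it; z points along the fingers, y is the line along which they close (so a half turn about z gives the same grasp; the last joint's range is limited). The gripper opens to 85 mm and grips with 20 to 120 N. Pads are 22 mm wide; open, the fingers measure 114 mm over their backs; the gripper's body (76 mm by 85 mm) begins 54 mm behind the grasp point. The pads swing forward as they close: fully open they stand 13 mm farther back than shut.
Start: joints at [-0.043, 0.468, -0.012, 1.603, 0.006, 1.071, -0.056], TCP at [0.65, -0, 0.231] pointing down, gripper open.
Joint ranges: [-2.53, 2.53], [-0.31, 2.02], [-1.57, 1.55], [0.28, 2.44], [-1.29, 4.43], [0.15, 1.84], [-2.92, 2.92]. Speed limits (rad/s): [2.57, 2.57, 3.14, 3.14, 3.14, 3.14, 3.14].

### API

Orientations are given as a unit quaternion [x, y, z, w].
In Python, from station import * gives the robot as it stands.
- The arm moves only by the tool send_rows, never from a script. Its argument "motion" is a list of rows, each an object of numbers: "tx", "ty", "tz": the shift along the tool's x, y, z in m; "spin": the turn about the tool's z in rad; "fingers": the opening, from -1 (shut) to 1 (fully open). In form: [{"tx": .., "ty": .., "tz": .., "spin": .., "fingers": ..}, ...]. A call has 1 to 20 rows; each row shifts and turns the commanded pose from where the row before left it, along the tool's axes as they then stand; what a row does not reach is not made up. A row lasts 1/10 s, in which the tool goes at most 50 mm and 8.59 degrees, less where a joint would pass 70% of its speed; a pose out of reach is approached as far as the arm can. A call with a gripper value outside its range is refused whole. The fingers move at their own pace and stop on an object; "squeeze" is the grip in N (left out, the last holds). Time passes only in rows, so rows that do not move let the fingers close. It gives the time, the measured TCP pose, the force, the opening and the grip force at its end, in the units of the state.
- get_state(): the state, without advancing time (a new reading comes with each control period).
- read_camera(name): name is "scene" or "side" or "wrist"; returns a dict with "color" (420x560x3 uint8, red, green, blue), "mtx" (3x3 intrinsics, pixels), "rvec" (rotation vector, rad) and "tvec" (3), from world to camera coordinates, as OpenCV has them. Camera axes: x right, y down, z forward; pixel columns grow to the right and rows downward; lengths in m; the calibration is good to about 2 mm. The wrist camera is an equidistant fisheye: a pixel r from the principal point sees the ray r / f radians off the axis. A picture is of the moment at which its call begins. There is no depth.
- close_job(): hands the job in; it is judged then, once.
The state is a dict: "time_s": time; "joints": joint angles; "joint_vel": joint speeds; "tau": joint torques, N m; "position": TCP position; "eef_rot": TCP orientation; "contact_force": force on the tool from outside, world axes, zero at the start; "torque": the same for the moment, N m; "opening": finger opening in m; "grasp_force": force on a finger pad.
Only numpy, scipy, OpenCV 4.12 (cv2) and the standard library are available. Lean on these libraries where they do the work, as an engineer would, in place of code of your own. Each camera call takes 0.05 s, during which the arm holds its last target. There are 200 camera calls.

### The job

The oil stone has been soaking up oil in the vacuum pot: turn the red vent tap on the lid anticlockwise to fully open so that the lid comes free, lift the lid off and set it down feet down, flat on the open bench. Lift out the stone, which stands on its long edge, put it down on the bench and let go of it lying flat on its broad face; then take it again across its width and lay it flat in the wooden stone holder, lengthwise between the two end cleats and centred on the board. Do not drop or fling the lid or the stone, and do not disturb the oil bottle or the tin.

Things in the scene. Friction and masses are not known exactly. Their poses are not given: they have to be found in the camera images.
- pot_mouth (a point): Centre of the mouth of the fixed round metal vacuum pot, in its rim's plane: outer diameter 194, inner 180, rim 100 above the bench, inner floor 10. The x axis runs along the stone's rack: two floor rails 10 high, 31 apart. Just below the rim a ledge (5 thick, 80 long in x) juts in to 70 mm from the centre at +y and at -y; the rest is open. A brass port sticks out 35 at +x, mid-height.
- lid_center (a point): Loose clear disc lid with a blue edge, diameter 204, 12 thick, 0.44 kg with its tap; the point is the centre of the disc's underside, z up out of its top. Closed, it lies on the pot's rim, x along the pot's x, and cannot turn there. Four white feet (x +-45, y +-69) reach 14 below the disc and carry it on the bench, this point then 14 high. Bench clear for it: x 330 to 540, y 120 to 400.
- tap_handle (a point): Centre of the red bar handle of the vent tap, on the lid's middle axis: 70 long (its x axis, white mark at +x), 12 wide (y), 24 high; the point is 40 above the disc's underside, the bar's lower edge 28. A steel collar, 36 diameter, reaches 18 above the disc's underside. The lid may be lifted by this handle.
- vent_tap (a joint): Turn of the vent tap: 0 = shut (bar along the lid's x), grows anticlockwise seen from above, 1.45 = fully open (stop); above 1.2 counts as open. Stiff, about 0.12 N m, stays where left. While it is below about 0.6 the lid is held down hard, as by vacuum; with the tap open the lid is free and comes straight up.
- stone_center (a point): Centre of the dark grey oil stone, 155 long (x axis) x 66 wide (y axis) x 26 thick (z axis), about 0.48 kg. At the start it stands on its long edge in the pot, length along the pot's x, width upright, its top edge 76 above the bench (24 below the rim). Lying flat on the bench its centre is 13 high. Either broad face may be up. Bench clear for it: x 330 to 520, y -120 to 120.
- holder_bed (a point): Middle of the upper face of the fixed wooden stone holder: board 214 long (x axis) x 90 wide (y axis), this face 12 above the bench; a dark cleat across each end stands 10 above it, with 167 between the cleats. The stone lies lengthwise between them, either way round.
- bottle_center (a point): Small amber oil bottle, 28 diameter, 93 high with its needle; bystander, point 26 above its foot.
- tin_center (a point): Round white paste tin, 56 diameter, 22 high; bystander, point at its centre.

How it is judged:
On the way, in this order (a step that is already met when the one before it is completed fails the run):
1. the vent tap is opened fully (above 1.2 rad) while the lid still sits on the pot (value of joint vent_tap above 1.2 rad and distance between lid_center and pot_mouth below 0.006 m), for 0.1 s.
2. the lid is off the pot and stands level on its feet on the bench, let go (horizontal distance between lid_center and pot_mouth above 0.18 m and height (world z) of lid_center below 0.018 m and angle between lid_center's own z axis and vertical below 0.06 rad and contact force between lid and the fingers below 0.1 N), for 0.2 s.
3. the stone lies flat on the bench, let go (height (world z) of stone_center below 0.017 m and (angle between stone_center's own z axis and vertical below 0.08 rad or angle between stone_center's own z axis and vertical above 3.06 rad) and contact force between stone and the fingers below 0.1 N), for 0.2 s.
At the end, for the whole second after the job is handed in: The stone rests flat in the holder between the cleats, within 9 mm of the middle lengthwise and 12 mm across, in line within 0.12 rad; the lid stands level on its feet on the bench, off the pot; both are at rest (x of stone_center in the frame of holder_bed between -0.009 and 0.009 m and y of stone_center in the frame of holder_bed between -0.012 and 0.012 m and z of stone_center in the frame of holder_bed between 0.009 and 0.016 m and angle between the x axis of stone_center and the x axis of holder_bed, either way round below 0.12 rad and angle between the z axis of stone_center and the z axis of holder_bed, either way round below 0.06 rad and linear speed of each of stone, lid below 0.02 m/s and horizontal distance between lid_center and pot_mouth above 0.18 m and height (world z) of lid_center below 0.018 m and angle between lid_center's own z axis and vertical below 0.06 rad); the robot touches nothing.
It fails at once if the stone is dropped or flung (faster than 0.9 m/s) (linear speed of stone above 0.9 m/s).
It fails at once if the lid is dropped or flung (faster than 0.9 m/s) (linear speed of lid above 0.9 m/s).
It fails at once if the oil bottle is moved more than 20 mm (distance of bottle_center from where it was at the start of the episode above 0.02 m).
It fails at once if the tin is moved more than 20 mm (distance of tin_center from where it was at the start of the episode above 0.02 m).
It also fails if it takes over 72 s, if anything falls off the work surface, if the arm or the gripper's body presses on something with over 40 N, if the wrist force passes 120 N, or if a joint passes its speed limit or range.

## Working session

There is one attempt and no reset: what is moved stays moved. The work goes in short steps, Python scripts to look and compute and a tool call to move; the robot and the scene stay as the last step left them, time stands still between calls to the robot, and variables do not carry over. Pictures are saved under pics/ and viewed, at most 10 in all, crops included, and the job is handed in when it is done.

Besides the shell and the picture viewer there is one more tool, called as a command line: name --argument value ..., lists and objects as JSON in quotes. send_rows: Moves the arm, as the interface text tells. Its arguments: {"type":"object","properties":{"motion":{"type":"array","items":{"type":"object","properties":{"tx":{"type":"number"},"ty":{"type":"number"},"tz":{"type":"number"},"spin":{"type":"number"},"fingers":{"type":"number"}}}},"squeeze":{"type":"number"}},"required":["motion"]}

```bash
mkdir -p pics; ls
python3 - <<'E'
from station import *
import cv2,numpy as np
s=get_state();print(s)
for n in("scene","side","wrist"):
    c=read_camera(n);np.savez(f"pics/{n}0.npz",**c);print(n,c["mtx"],c["rvec"],c["tvec"])
    cv2.imwrite(f"pics/{n}0.png",c["color"][:,:,::-1])
E
```

```text
pics
{'time_s': 0.0, 'joints': array([-0.04302377,  0.46839254, -0.01159204,  1.60366913,  0.00601012,
        1.07143506, -0.0563126 ]), 'joint_vel': array([-0.00057301, -0.0004116 , -0.00030873,  0.00114362, -0.00178817,
        0.00118342,  0.00091151]), 'tau': array([-1.81076980e-04, -5.32374322e+01,  2.12178100e-02, -2.51299274e+01,
        1.13576866e-02,  7.69772858e-03, -1.10212341e-06]), 'position': array([ 6.49406264e-01, -6.44063794e-05,  2.30309553e-01]), 'eef_rot': array([ 7.07126742e-01,  7.07086202e-01, -7.09647577e-04, -6.08696617e-04]), 'contact_force': array([-0.21505215,  0.96697413,  0.44520301]), 'torque': array([ 0.00794576, -0.02788261, -0.00293344]), 'grasp_force': 0.0, 'opening': 0.08575325067033679}
scene [[521.95639654   0.         279.12782267]
 [  0.         521.95639654 212.14633431]
 [  0.           0.           1.        ]] [ 0.93342826 -2.59618824  0.91551529] [0.4630773  0.2571283  1.41805399]
side [[421.41581473   0.         272.47986909]
 [  0.         421.41581473 211.91274519]
 [  0.           0.           1.        ]] [ 0.37716583 -2.54555274  1.54353622] [0.55563001 0.12776505 1.31580249]
wrist [[325.1922621    0.         278.46071018]
 [  0.         325.1922621  208.40597331]
 [  0.           0.           1.        ]] [-2.85645982e+00  6.80656673e-04  4.81672121e-04] [-0.64917752 -0.03627876  0.37936205]
```

View pictures.

View pics/scene0.png

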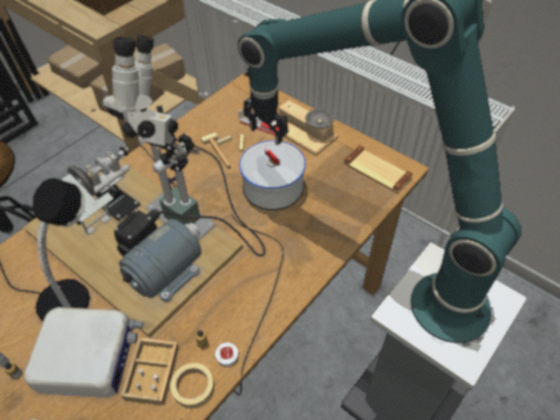

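View pics/side0.png

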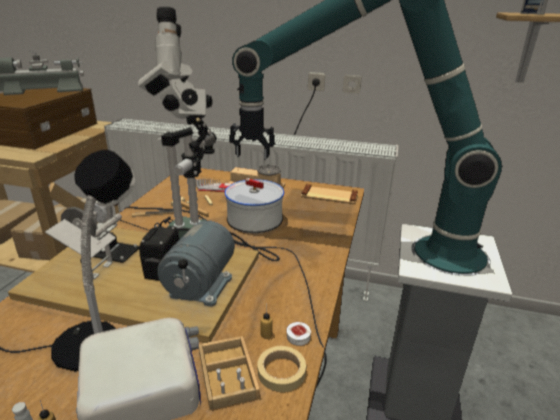

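View pics/wrist0.png

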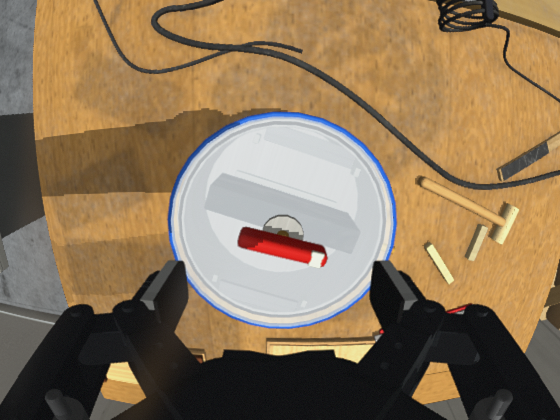

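```bash
cat > h.py <<'E'
import cv2,numpy as np
def cast(c,px,z,fish=False):
    px=np.atleast_2d(np.asarray(px,float)).reshape(-1,2);K=c["mtx"]
    n=(px-K[:2,2])/[K[0,0],K[1,1]]
    if fish:
        r=np.linalg.norm(n,axis=1,keepdims=True);d=np.c_[n/np.maximum(r,1e-9)*np.sin(r),np.cos(r)]
    else: d=np.c_[n,np.ones(len(n))]
    R=cv2.Rodrigues(np.asarray(c["rvec"],float))[0];t=np.asarray(c["tvec"],float).ravel()
    C=-R.T@t;d=d@R
    return C+d*((z-C[2])/d[:,2])[:,None]
def big(m,n=1):
    cs=cv2.findContours(m.astype(np.uint8),0,cv2.CHAIN_APPROX_NONE)[0]
    return sorted(cs,key=cv2.contourArea)[::-1][:n]
def hsv(c): return cv2.cvtColor(np.ascontiguousarray(c["color"]),cv2.COLOR_RGB2HSV).transpose(2,0,1).astype(int)
def rect(p):
    "min-area rectangle of xy points (m): centre, long, short, yaw of long side in (-90,90] deg"
    (x,y),_,_=r=cv2.minAreaRect((np.asarray(p)[:,:2]*1000).astype(np.float32));b=cv2.boxPoints(r)
    e=b[1]-b[0],b[2]-b[1];l=max(e,key=np.linalg.norm);a=np.degrees(np.arctan2(l[1],l[0]))
    return np.round([x,y,*sorted(map(np.linalg.norm,e))[::-1],(a+90)%180-90],1)
E
python3 - <<'E'
from h import *
w=dict(np.load("pics/wrist0.npz"));s=dict(np.load("pics/scene0.npz"));d=dict(np.load("pics/side0.npz"))
h,S,V=hsv(w)
k=big((h>105)&(h<130)&(S>120)&(V>80))[0]
for z in(.112,.106,.1):
    p=cast(w,k,z,1);print("lid",z,cv2.fitEllipse((p[:,:2]*1000).astype(np.float32)))
h,S,V=hsv(w);yy,xx=np.mgrid[:420,:560]
box=(xx>220)&(xx<345)&(yy>215)&(yy<280)
red=((h<8)|(h>172))&(S>120)&(V>60)&box
print("red area",red.sum(),"rect top",rect(cast(w,big(red)[0],.152,1)))
wh=box&(S<40)&(V>215);k=big(wh)[0];print("white px",k.reshape(-1,2).mean(0),cv2.boundingRect(k))
m=(red|(wh&(xx>300)&(xx<332)&(yy>246)&(yy<272)))
print("bar",rect(cast(w,big(cv2.morphologyEx(m.astype(np.uint8),3,np.ones((3,3))))[0],.152,1)))
for n,c in(("scene",s),("side",d)):
    h,S,V=hsv(c);b=(xx>300)&(xx<420)&(yy<205)&(yy>130)
    if n=="scene": b&=(xx>345)
    print(n,"board hsv",[h[168,380],S[168,380],V[168,380]],[h[193,330],S[193,330],V[193,330]])
    im=c["color"][130:215,290:420][:,:,::-1];cv2.imwrite(f"pics/h_{n}.png",cv2.resize(im,None,fx=4,fy=4,interpolation=2))
a=cv2.imread("pics/h_scene.png");b=cv2.imread("pics/h_side.png");cv2.imwrite("pics/h.png",np.vstack([a[40:340],b[140:440]])[:600])
E
```

```text
lid 0.112 ((652.2714233398438, -27.266315460205078), (200.63021850585938, 201.00982666015625), 17.70575523376465)
lid 0.106 ((652.3391723632812, -29.528852462768555), (205.22341918945312, 205.61172485351562), 17.70501708984375)
lid 0.1 ((652.4068603515625, -31.79139518737793), (209.81661987304688, 210.213623046875), 17.70491600036621)
red area 1655 rect top [653.1 -23.2  68.   17.1 -15. ]
white px [264.25796178 249.08280255] (221, 216, 103, 56)
bar [653.3 -25.7  69.7  22.  -16.1]
scene board hsv [np.int64(19), np.int64(102), np.int64(226)] [np.int64(17), np.int64(103), np.int64(134)]
side board hsv [np.int64(21), np.int64(29), np.int64(113)] [np.int64(18), np.int64(119), np.int64(232)]
```

View pics/h.png

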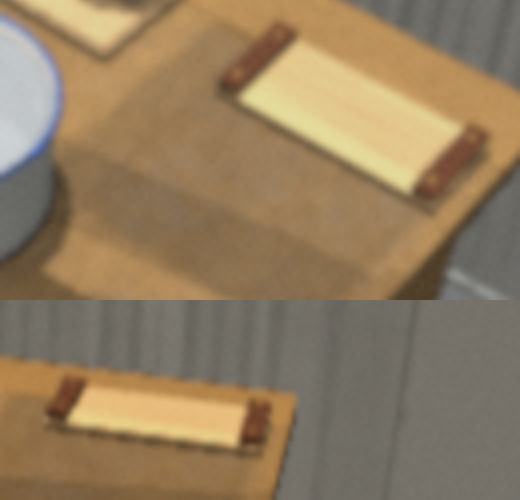

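send_rows --motion '[{"tx": -0.0275, "ty": 0.003, "spin": 0.141}, {"spin": 0.141}, {"spin": 0.141}, {"spin": 0.141}, {"spin": 0.141}, {"spin": 0.141}, {"spin": 0.141}, {"spin": 0.141}, {"spin": 0.141}, {"spin": 0.141}, {"spin": 0.141}, {"spin": 0.141}, {"spin": 0.141}, {"spin": 0, "fingers": 0.2}, {"tz": 0.03}]'

```text
invalid input at $.motion[0]: expected keys tx, ty, tz, spin, fingers
```

```bash
cat > look.py <<'E'
import sys;from station import *;from h import *
def look(tag,cam="wrist"):
    c=read_camera(cam);np.savez(f"pics/{tag}.npz",**c);cv2.imwrite(f"pics/{tag}.png",c["color"][:,:,::-1]);return c
def pose():
    s=get_state();q=s["eef_rot"];from scipy.spatial.transform import Rotation as R
    y=R.from_quat(q).as_matrix()[:,1]
    print("t",round(s["time_s"],2),"pos",s["position"].round(4),"tool-y yaw",np.degrees(np.arctan2(y[1],y[0])).round(1),"F",s["contact_force"].round(1),"T",s["torque"].round(2),"open",round(s["opening"],4),"grip",round(s["grasp_force"],1),"j7",s["joints"][6].round(2))
E
python3 -c "
from look import *
c=look('w1');pose()"
```

```text
t 0.2 pos [ 6.497e-01 -1.000e-04  2.307e-01] tool-y yaw -0.0 F [-0.7 -0.6 -0.6] T [ 0.   -0.01  0.03] open 0.0855 grip 0.0 j7 -0.06
```

View pics/w1.png

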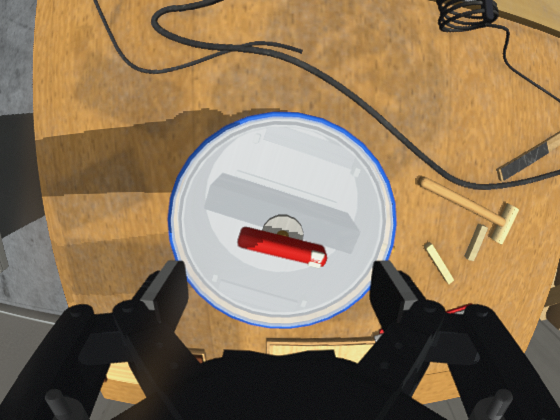

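send_rows --motion '[{"tx": -0.0275, "ty": 0.003, "tz": 0, "spin": 0.141, "fingers": 1}, {"tx": 0, "ty": 0, "tz": 0, "spin": 0.141, "fingers": 1}, {"tx": 0, "ty": 0, "tz": 0, "spin": 0.141, "fingers": 1}, {"tx": 0, "ty": 0, "tz": 0, "spin": 0.141, "fingers": 1}, {"tx": 0, "ty": 0, "tz": 0, "spin": 0.141, "fingers": 1}, {"tx": 0, "ty": 0, "tz": 0, "spin": 0.141, "fingers": 1}, {"tx": 0, "ty": 0, "tz": 0, "spin": 0.141, "fingers": 1}, {"tx": 0, "ty": 0, "tz": 0, "spin": 0.141, "fingers": 1}, {"tx": 0, "ty": 0, "tz": 0, "spin": 0.141, "fingers": 1}, {"tx": 0, "ty": 0, "tz": 0, "spin": 0.141, "fingers": 1}, {"tx": 0, "ty": 0, "tz": 0, "spin": 0.141, "fingers": 1}, {"tx": 0, "ty": 0, "tz": 0, "spin": 0.141, "fingers": 1}, {"tx": 0, "ty": 0, "tz": 0, "spin": 0.141, "fingers": 1}, {"tx": 0, "ty": 0, "tz": 0, "spin": 0, "fingers": 1}, {"tx": 0, "ty": 0, "tz": 0, "spin": 0, "fingers": 1}]'

```text
time_s: 1.7
position: [0.6529, -0.0273, 0.2311]
eef_rot: [0.992, -0.129, -0.0, 0.0]
contact_force: [0.2, -0.0, 0.1]
opening: 0.0858
grasp_force: 0.0
```

Run:
```python
from look import *
w=look('w2');pose()
yy,xx=np.mgrid[:420,:560]
h,S,V=hsv(w)
k=big((h>105)&(h<130)&(S>120)&(V>80))[0]
p=cast(w,k,.108,1);print("lid",cv2.fitEllipse((p[:,:2]*1000).astype(np.float32)))
red=((h<8)|(h>172))&(S>120)&(V>60)
q=cast(w,np.c_[xx.ravel(),yy.ravel()],.14,1);near=(np.hypot(q[:,0]-.652,q[:,1]+.0285)<.06).reshape(420,560)
k=big(red&near)[0];print(cv2.boundingRect(k),"red top",rect(cast(w,k,.152,1)))
print("cam",-cv2.Rodrigues(w["rvec"])[0].T@w["tvec"].ravel())
```

```text
t 1.75 pos [ 0.6529 -0.0274  0.2312] tool-y yaw -104.8 F [-0.2  0.6  0.8] T [-0.   -0.04 -0.02] open 0.0851 grip 0.0 j7 -1.68
lid ((651.542236328125, -26.960723876953125), (205.65921020507812, 205.8431396484375), 83.27066040039062)
(271, 185, 16, 75) red top [647.8 -25.9  56.8  10.9 -14.4]
cam [ 0.72178659 -0.04561876  0.37472983]
```

View pics/w2.png

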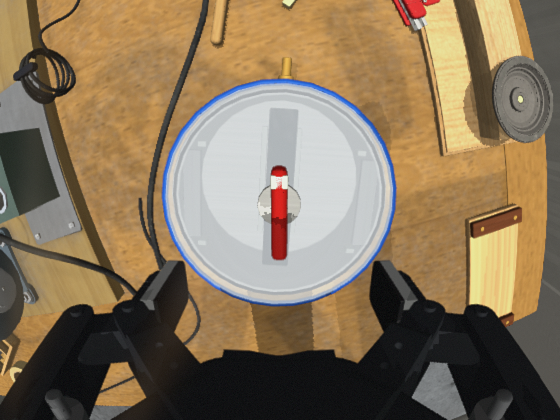

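send_rows --motion '[{"tx": 0, "ty": 0, "tz": 0.035, "spin": 0, "fingers": 0.2}, {"tx": 0, "ty": 0, "tz": 0.035, "spin": 0, "fingers": 0}, {"tx": 0, "ty": 0, "tz": 0.02, "spin": 0, "fingers": 0}, {"tx": 0, "ty": 0, "tz": 0.015, "spin": 0, "fingers": 0}, {"tx": 0, "ty": 0, "tz": 0, "spin": 0, "fingers": -1}, {"tx": 0, "ty": 0, "tz": 0, "spin": 0, "fingers": -1}, {"tx": 0, "ty": 0, "tz": 0, "spin": 0, "fingers": -1}, {"tx": 0, "ty": 0, "tz": 0, "spin": 0, "fingers": -1}, {"tx": 0, "ty": 0, "tz": 0, "spin": 0, "fingers": -1}]' --squeeze 60

```text
time_s: 2.65
position: [0.6537, -0.0277, 0.1274]
eef_rot: [0.991, -0.131, 0.001, -0.0]
contact_force: [-0.4, -0.0, 1.7]
opening: 0.0109
grasp_force: 60.5
```

send_rows --motion '[{"tx": 0, "ty": 0, "tz": 0, "spin": -0.12, "fingers": -1}, {"tx": 0, "ty": 0, "tz": 0, "spin": -0.12, "fingers": -1}, {"tx": 0, "ty": 0, "tz": 0, "spin": -0.12, "fingers": -1}, {"tx": 0, "ty": 0, "tz": 0, "spin": -0.12, "fingers": -1}, {"tx": 0, "ty": 0, "tz": 0, "spin": -0.12, "fingers": -1}, {"tx": 0, "ty": 0, "tz": 0, "spin": -0.12, "fingers": -1}, {"tx": 0, "ty": 0, "tz": 0, "spin": -0.12, "fingers": -1}, {"tx": 0, "ty": 0, "tz": 0, "spin": -0.12, "fingers": -1}, {"tx": 0, "ty": 0, "tz": 0, "spin": -0.12, "fingers": -1}, {"tx": 0, "ty": 0, "tz": 0, "spin": -0.12, "fingers": -1}, {"tx": 0, "ty": 0, "tz": 0, "spin": -0.12, "fingers": -1}, {"tx": 0, "ty": 0, "tz": 0, "spin": -0.12, "fingers": -1}, {"tx": 0, "ty": 0, "tz": 0, "spin": 0, "fingers": -1}, {"tx": 0, "ty": 0, "tz": 0, "spin": 0, "fingers": -1}, {"tx": 0, "ty": 0, "tz": 0, "spin": 0, "fingers": -1}]'

```text
time_s: 4.15
position: [0.6531, -0.0264, 0.1273]
eef_rot: [0.832, 0.555, 0.0, -0.0]
contact_force: [-2.3, 3.1, 6.4]
opening: 0.011
grasp_force: 61.3
```

Run:
```python
from look import *
pose()
```

```text
t 4.15 pos [ 0.6531 -0.0264  0.1273] tool-y yaw -22.6 F [-2.3  3.1  6.4] T [ 0.75  0.68 -0.08] open 0.011 grip 61.3 j7 -0.4
```

send_rows --motion '[{"tx": 0, "ty": 0, "tz": -0.005, "spin": 0, "fingers": -1}, {"tx": 0, "ty": 0, "tz": -0.01, "spin": 0, "fingers": -1}, {"tx": 0, "ty": 0, "tz": -0.015, "spin": 0, "fingers": -1}, {"tx": 0, "ty": 0, "tz": -0.02, "spin": 0, "fingers": -1}, {"tx": 0, "ty": 0, "tz": -0.01, "spin": 0, "fingers": -1}, {"tx": 0, "ty": 0, "tz": 0, "spin": 0, "fingers": -1}]' --squeeze 80

```text
time_s: 4.75
position: [0.6542, -0.0281, 0.1888]
eef_rot: [0.832, 0.555, 0.002, 0.001]
contact_force: [0.1, -0.1, -4.0]
opening: 0.0103
grasp_force: 80.1
```

Run:
```python
from look import *
pose()
w=look('w3');s=look('s3','side');k=look('k3','scene')
cv2.imwrite('pics/m3.png',np.hstack([w["color"],s["color"][100:380,150:400].repeat(1,0)][:1])[:,:,::-1])
a=cv2.resize(w["color"],(400,300));b=cv2.resize(s["color"][120:270,170:370],(400,300))
cv2.imwrite('pics/m3.png',np.hstack([a,b])[:,:,::-1])
```

```text
t 4.75 pos [ 0.6542 -0.0281  0.1888] tool-y yaw -22.6 F [ 0.1 -0.1 -4. ] T [ 0.03 -0.   -0.02] open 0.0103 grip 80.1 j7 -0.4
```

View pics/m3.png

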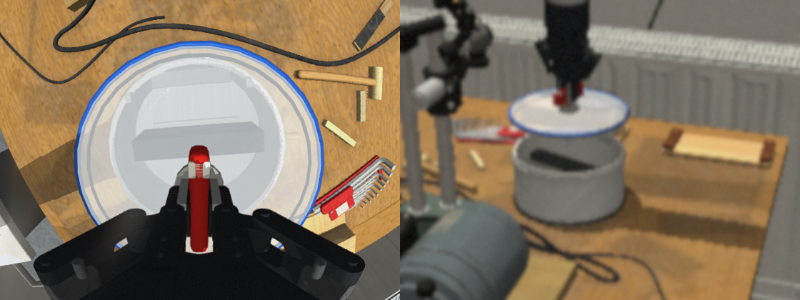

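send_rows --motion '[{"tx": 0.006, "ty": -0.011, "tz": 0, "spin": 0, "fingers": -1}, {"tx": 0.0125, "ty": -0.022, "tz": 0, "spin": 0, "fingers": -1}, {"tx": 0.0125, "ty": -0.022, "tz": 0, "spin": 0, "fingers": -1}, {"tx": 0.0125, "ty": -0.022, "tz": 0, "spin": 0, "fingers": -1}, {"tx": 0.0125, "ty": -0.022, "tz": 0, "spin": 0, "fingers": -1}, {"tx": 0.0125, "ty": -0.022, "tz": 0, "spin": 0, "fingers": -1}, {"tx": 0.0125, "ty": -0.022, "tz": 0, "spin": 0, "fingers": -1}, {"tx": 0.0125, "ty": -0.022, "tz": 0, "spin": 0, "fingers": -1}, {"tx": 0.0125, "ty": -0.022, "tz": 0, "spin": 0, "fingers": -1}, {"tx": 0.0125, "ty": -0.022, "tz": 0, "spin": 0, "fingers": -1}, {"tx": 0.0125, "ty": -0.022, "tz": 0, "spin": 0, "fingers": -1}, {"tx": 0.0125, "ty": -0.022, "tz": 0, "spin": 0, "fingers": -1}, {"tx": 0.0125, "ty": -0.022, "tz": 0, "spin": 0, "fingers": -1}, {"tx": 0.0125, "ty": -0.022, "tz": 0, "spin": 0, "fingers": -1}, {"tx": 0.006, "ty": -0.011, "tz": 0, "spin": 0, "fingers": -1}, {"tx": 0, "ty": 0, "tz": 0, "spin": 0, "fingers": -1}]'

```text
time_s: 6.5
position: [0.4335, 0.2531, 0.186]
eef_rot: [0.83, 0.557, -0.0, -0.0]
contact_force: [0.3, -0.5, -4.2]
opening: 0.0106
grasp_force: 80.0
```

Run:
```python
from look import *
pose()
```

```text
t 6.5 pos [0.4335 0.2531 0.186 ] tool-y yaw -22.3 F [ 0.3 -0.5 -4.2] T [ 0.04 -0.02  0.  ] open 0.0106 grip 80.0 j7 -1.03
```

send_rows --motion '[{"tx": 0, "ty": 0, "tz": 0.01, "spin": 0, "fingers": -1}, {"tx": 0, "ty": 0, "tz": 0.025, "spin": 0, "fingers": -1}, {"tx": 0, "ty": 0, "tz": 0.025, "spin": 0, "fingers": -1}, {"tx": 0, "ty": 0, "tz": 0.025, "spin": 0, "fingers": -1}, {"tx": 0, "ty": 0, "tz": 0.025, "spin": 0, "fingers": -1}, {"tx": 0, "ty": 0, "tz": 0.016, "spin": 0, "fingers": -1}, {"tx": 0, "ty": 0, "tz": 0.008, "spin": 0, "fingers": -1}, {"tx": 0, "ty": 0, "tz": 0.004, "spin": 0, "fingers": -1}, {"tx": 0, "ty": 0, "tz": 0.003, "spin": 0, "fingers": -1}, {"tx": 0, "ty": 0, "tz": 0.002, "spin": 0, "fingers": -1}, {"tx": 0, "ty": 0, "tz": 0, "spin": 0, "fingers": -1}]'

```text
time_s: 7.6
position: [0.4357, 0.2517, 0.0437]
eef_rot: [0.832, 0.555, 0.0, 0.0]
contact_force: [0.3, -0.4, -3.9]
opening: 0.0102
grasp_force: 79.7
```

send_rows --motion '[{"tx": 0, "ty": 0, "tz": 0.002, "spin": 0, "fingers": -1}, {"tx": 0, "ty": 0, "tz": 0.002, "spin": 0, "fingers": -1}, {"tx": 0, "ty": 0, "tz": 0.001, "spin": 0, "fingers": -1}, {"tx": 0, "ty": 0, "tz": 0, "spin": 0, "fingers": -1}]' --squeeze 40

```text
time_s: 8.0
position: [0.436, 0.252, 0.0411]
eef_rot: [0.832, 0.555, 0.001, 0.0]
contact_force: [-7.0, -4.1, 21.7]
opening: 0.0106
grasp_force: 84.1
```

send_rows --motion '[{"tx": 0, "ty": 0, "tz": -0.001, "spin": 0, "fingers": -1}, {"tx": 0, "ty": 0, "tz": 0, "spin": 0, "fingers": 0.1}, {"tx": 0, "ty": 0, "tz": 0, "spin": 0, "fingers": 0.1}, {"tx": 0, "ty": 0, "tz": 0, "spin": 0, "fingers": 0.1}, {"tx": 0, "ty": 0, "tz": 0, "spin": 0, "fingers": 0.1}, {"tx": 0, "ty": 0, "tz": -0.01, "spin": 0, "fingers": 0.1}, {"tx": 0, "ty": 0, "tz": -0.02, "spin": 0, "fingers": 0.1}, {"tx": 0, "ty": 0, "tz": -0.04, "spin": 0, "fingers": 0.1}, {"tx": 0, "ty": 0, "tz": -0.045, "spin": 0, "fingers": 0.1}, {"tx": 0, "ty": 0, "tz": -0.045, "spin": 0, "fingers": 0.1}, {"tx": 0, "ty": 0, "tz": -0.038, "spin": 0, "fingers": 0.1}]'

```text
time_s: 9.1
position: [0.4355, 0.2518, 0.2405]
eef_rot: [0.832, 0.555, 0.001, 0.0]
contact_force: [1.0, 0.5, -0.8]
opening: 0.0466
grasp_force: 0.0
```

send_rows --motion '[{"tx": -0.0174, "ty": 0.031, "tz": 0, "spin": 0, "fingers": 0.06}, {"tx": -0.0174, "ty": 0.031, "tz": 0, "spin": 0, "fingers": 0.06}, {"tx": -0.0174, "ty": 0.031, "tz": 0, "spin": 0, "fingers": 0.06}, {"tx": -0.0174, "ty": 0.031, "tz": 0, "spin": 0, "fingers": 0.06}, {"tx": -0.0174, "ty": 0.031, "tz": 0, "spin": 0, "fingers": 0.06}, {"tx": -0.0174, "ty": 0.031, "tz": 0, "spin": 0, "fingers": 0.06}, {"tx": -0.0174, "ty": 0.031, "tz": 0, "spin": 0, "fingers": 0.06}, {"tx": -0.0174, "ty": 0.031, "tz": 0, "spin": 0, "fingers": 0.06}, {"tx": -0.0174, "ty": 0.031, "tz": 0, "spin": 0, "fingers": 0.06}, {"tx": -0.0174, "ty": 0.031, "tz": 0, "spin": 0, "fingers": 0.06}, {"tx": 0, "ty": 0, "tz": 0, "spin": 0, "fingers": 0.06}, {"tx": 0, "ty": 0, "tz": 0, "spin": 0, "fingers": 0.06}]'

```text
time_s: 10.3
position: [0.6549, -0.0286, 0.2373]
eef_rot: [0.832, 0.555, -0.0, -0.0]
contact_force: [-0.2, 0.5, -0.6]
opening: 0.045
grasp_force: 0.0
```

send_rows --motion '[{"tx": 0, "ty": 0, "tz": 0, "spin": 0.143, "fingers": 0.06}, {"tx": 0, "ty": 0, "tz": 0, "spin": 0.143, "fingers": 0.06}, {"tx": 0, "ty": 0, "tz": 0, "spin": 0.143, "fingers": 0.06}, {"tx": 0, "ty": 0, "tz": 0, "spin": 0.143, "fingers": 0.06}, {"tx": 0, "ty": 0, "tz": 0, "spin": 0.143, "fingers": 0.06}, {"tx": 0, "ty": 0, "tz": 0, "spin": 0.143, "fingers": 0.06}, {"tx": 0, "ty": 0, "tz": 0, "spin": 0.143, "fingers": 0.06}, {"tx": 0, "ty": 0, "tz": 0, "spin": 0.143, "fingers": 0.06}, {"tx": 0, "ty": 0, "tz": 0, "spin": 0.143, "fingers": 0.06}, {"tx": 0, "ty": 0, "tz": 0, "spin": 0.143, "fingers": 0.06}, {"tx": 0, "ty": 0, "tz": 0, "spin": 0, "fingers": 0.06}]'

```text
time_s: 11.4
position: [0.6544, -0.0258, 0.2376]
eef_rot: [0.992, -0.125, -0.0, -0.0]
contact_force: [-0.4, -0.4, 0.1]
opening: 0.0451
grasp_force: 0.0
```

Run:
```python
from look import *
pose()
w=look('w4');s=look('s4','side')
h,S,V=hsv(w);yy,xx=np.mgrid[:420,:560]
q=cast(w,np.c_[xx.ravel(),yy.ravel()],.076,1).reshape(420,560,3)
near=np.hypot(q[...,0]-.652,q[...,1]+.0277)<.085
print("V percentiles",np.percentile(V[near],[2,5,10,20,30,50]))
for t in(60,80,100):
    k=big(near&(V<t));k=k[0];print(t,cv2.contourArea(k),cv2.boundingRect(k),rect(cast(w,k,.076,1)))
ss,kk=dict(np.load("pics/s4.npz")),dict(np.load("pics/k3.npz"))
# lid check in side view
h,S,V=hsv(s);k=big((h>105)&(h<130)&(S>90)&(V>80));
if k: print("lid side",rect(cast(s,k[0],.02)))
# holder board from scene
h,S,V=hsv(kk);b=(xx>335)&(xx<425)&(yy>135)&(yy<205)
k=big(b&(S>60)&(V>190)&(h>14)&(h<26))[0];print("board",cv2.contourArea(k),rect(cast(kk,k,.012)))
cm=b&(h<14)&(V<150)&(S>80)
for k in big(cm,2): print("cleat",cv2.contourArea(k),rect(cast(kk,k,.022)))
cv2.imwrite('pics/m4.png',np.hstack([cv2.resize(w["color"],(400,300)),cv2.resize(s["color"],(400,300))])[:,:,::-1])
```

```text
t 11.4 pos [ 0.6544 -0.0258  0.2376] tool-y yaw -104.3 F [-0.4 -0.4  0.1] T [-0.02 -0.04 -0.02] open 0.0451 grip 0.0 j7 -1.69
V percentiles [ 52.  54.  78.  92. 101. 174.]
60 1280.5 (264, 206, 28, 58) [610.2 -12.9  61.3  25.3 -17.6]
80 1364.5 (264, 203, 29, 61) [610.9 -13.4  64.   26.  -17.5]
100 5205.0 (225, 109, 98, 163) [650.4  -8.5 163.6  97.5  -4.5]
lid side [424.4 300.  202.2 100.9  14.5]
board 1033.5 [ 4.326e+02 -3.175e+02  1.619e+02  1.149e+02  1.000e-01]
cleat 87.0 [ 525.5 -301.    91.    18.7  -89.1]
cleat 80.0 [ 334.5 -301.9   89.2   19.4   88.2]
```

View pics/m4.png

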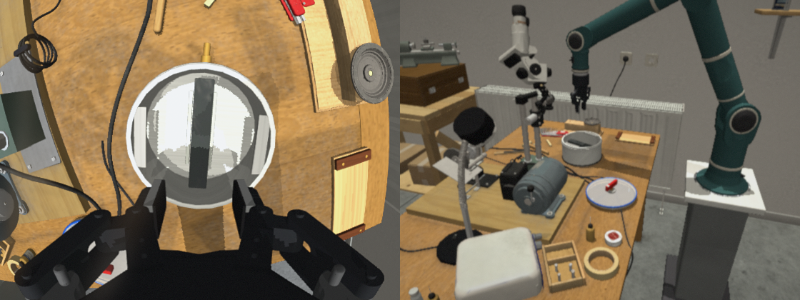

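Run:
```python
from h import *
w=dict(np.load("pics/w4.npz"));h,S,V=hsv(w)
for r in range(100,270,12): print(r,V[r,222:310:3])
print("col");print(V[90:290:4,275:290].mean(1).astype(int))
K=big((V>225)&(S<30),1)
```

```text
100 [184 184 165 201 227 246 245 245 246 248 227 149  96  89  91  91  89  91
  91  90  90  90  90  90  92  93  89  94 123 180]
112 [246 244 109  87  88  88  94 171 200 201 200 200 200 199 200 199 201 112
  95  89  98  92 104 109 108  91 106 150 159 152]
124 [ 87  96 149 172 206 205 209 239 242 245 245 245 245 245 245 245 248  83
  98 100  87  89  89  91  90  96 228 243 243 243]
136 [155 156 236 244 245 245 245 245 245 245 245 245 245 245 227 246 244  87
  87  88  89  91  95 106  99  76 246 240 243 243]
148 [243 243 243 243 245 245 245 245 245 245 245 245 245 246 240 245 138  96
  87  87  87  89  85  76  76 110 244 242 242 241]
160 [245 243 243 243 245 245 245 245 245 245 245 245 245 246 243 245 107  88
  87  74  75  75  75  74  73 190 239 243 243 243]
172 [224 243 242 242 245 245 245 245 245 245 245 245 245 245 246 222  77  84
  80  78  74  74  74  75  71 246 222 243 244 243]
184 [238 241 242 244 245 245 245 245 245 245 245 245 245 221 245 220  84  75
  77  74  76  74  74  76  89 245 245 245 246 245]
196 [245 243 242 244 245 245 245 245 245 245 245 245 245 242 247 143  86  86
  87  8
[... 252 characters left out ...]
 53  54  55  55  59 152 192 193 196 194 196]
232 [ 95  97  96 142 161 158 159 160 155 207 207 204 203 203 200  52  54  54
  53  53  54  51  50 106 159 199 197 198 197 197]
244 [113 110 109  98  95  95  97  96  94 107 141 153 153 152 122  52  55  52
  53  54  52  51  49 185 193 182 193 179 173 143]
256 [91 38 29 67 95 94 93 94 94 96 96 98 96 97 55 55 53 53 55 54 52 53 57 95
 96 96 97 93 93 93]
268 [31 24 24 34 95 95 97 99 96 95 94 94 92 91 94 97 93 93 92 94 95 94 95 95
 95 93 93 92 93 94]
col
[244 245  89 180 182  92  93  93  93  91  88  90  88  87  87  86  85  80
  75  75  76  76  75  75  75  84  85  85  85  69  53  53  52  52  52  52
  51  52  52  53  53  54  55  58  93  94  93  97  96 118]
```

Run:
```python
from h import *
w=dict(np.load("pics/w4.npz"))
p=cast(w,[[272,124],[299,124],[264,256],[290,256],[286,109],[277,264]],.076,1);print(p.round(4))
m1=(p[0]+p[1])/2;m2=(p[2]+p[3])/2;d=m1-m2;print("yaw",np.degrees(np.arctan2(d[1],d[0])),"mid line pts",m1,m2,"ctr",(p[4]+p[5])/2,"len",np.linalg.norm(p[4]-p[5]))
```

```text
[[ 0.7176 -0.0354  0.076 ]
 [ 0.7114 -0.0598  0.076 ]
 [ 0.5912  0.0061  0.076 ]
 [ 0.5845 -0.0198  0.076 ]
 [ 0.728  -0.0515  0.076 ]
 [ 0.579  -0.0046  0.076 ]]
yaw -17.834398623491367 mid line pts [ 0.71449798 -0.04760336  0.076     ] [ 0.58785179 -0.00685783  0.076     ] ctr [ 0.6534792  -0.02803288  0.076     ] len 0.15624163354939793
```

send_rows --motion '[{"tx": 0, "ty": 0.0024, "tz": 0.04, "spin": 0.04, "fingers": 0.06}, {"tx": 0, "ty": 0, "tz": 0.04, "spin": 0, "fingers": 0.06}, {"tx": 0, "ty": 0, "tz": 0.04, "spin": 0, "fingers": 0.06}, {"tx": 0, "ty": 0, "tz": 0.04, "spin": 0, "fingers": 0.06}, {"tx": 0, "ty": 0, "tz": 0.025, "spin": 0, "fingers": 0.06}, {"tx": 0, "ty": 0, "tz": 0.0125, "spin": 0, "fingers": 0.06}, {"tx": 0, "ty": 0, "tz": 0, "spin": 0, "fingers": 0.06}, {"tx": 0, "ty": 0, "tz": 0, "spin": 0, "fingers": -1}, {"tx": 0, "ty": 0, "tz": 0, "spin": 0, "fingers": -1}, {"tx": 0, "ty": 0, "tz": 0, "spin": 0, "fingers": -1}, {"tx": 0, "ty": 0, "tz": 0, "spin": 0, "fingers": -1}, {"tx": 0, "ty": 0, "tz": 0, "spin": 0, "fingers": -1}]' --squeeze 100

```text
time_s: 12.7
position: [0.6559, -0.03, 0.0418]
eef_rot: [0.989, -0.145, 0.002, -0.0]
contact_force: [0.5, 1.5, 7.5]
opening: 0.0247
grasp_force: 99.1
```

send_rows --motion '[{"tx": 0, "ty": 0, "tz": -0.005, "spin": 0, "fingers": -1}, {"tx": 0, "ty": 0, "tz": -0.015, "spin": 0, "fingers": -1}, {"tx": 0, "ty": 0, "tz": -0.025, "spin": 0, "fingers": -1}, {"tx": 0, "ty": 0, "tz": -0.03, "spin": 0, "fingers": -1}, {"tx": 0, "ty": 0, "tz": -0.03, "spin": 0, "fingers": -1}, {"tx": 0, "ty": 0, "tz": -0.015, "spin": 0, "fingers": -1}, {"tx": 0, "ty": 0, "tz": 0, "spin": -0.1, "fingers": -1}, {"tx": 0, "ty": 0, "tz": 0, "spin": -0.1, "fingers": -1}, {"tx": 0, "ty": 0, "tz": 0, "spin": -0.09, "fingers": -1}, {"tx": 0, "ty": 0, "tz": 0, "spin": 0, "fingers": -1}]'

```text
time_s: 13.7
position: [0.6536, -0.0303, 0.1592]
eef_rot: [1.0, -0.001, -0.001, -0.0]
contact_force: [0.7, -0.2, -5.4]
opening: 0.0249
grasp_force: 98.7
```

Run:
```python
from look import *
pose();look('s5','side')
```

```text
t 13.7 pos [ 0.6536 -0.0303  0.1592] tool-y yaw -90.1 F [ 0.7 -0.2 -5.4] T [-0.02 -0.06  0.02] open 0.0249 grip 98.7 j7 -1.44
```

send_rows --motion '[{"tx": -0.01, "ty": 0, "tz": 0, "spin": 0, "fingers": -1}, {"tx": -0.025, "ty": -0.005, "tz": 0, "spin": 0, "fingers": -1}, {"tx": -0.025, "ty": -0.005, "tz": 0, "spin": 0, "fingers": -1}, {"tx": -0.025, "ty": -0.005, "tz": 0, "spin": 0, "fingers": -1}, {"tx": -0.025, "ty": -0.005, "tz": 0, "spin": 0, "fingers": -1}, {"tx": -0.025, "ty": -0.005, "tz": 0, "spin": 0, "fingers": -1}, {"tx": -0.025, "ty": -0.005, "tz": 0, "spin": 0, "fingers": -1}, {"tx": -0.025, "ty": 0, "tz": 0, "spin": 0, "fingers": -1}, {"tx": -0.025, "ty": 0, "tz": 0, "spin": 0, "fingers": -1}, {"tx": -0.01, "ty": 0, "tz": 0, "spin": 0, "fingers": -1}, {"tx": 0, "ty": 0, "tz": 0.015, "spin": 0, "fingers": -1}, {"tx": 0, "ty": 0, "tz": 0.025, "spin": 0, "fingers": -1}, {"tx": 0, "ty": 0, "tz": 0.025, "spin": 0, "fingers": -1}, {"tx": 0, "ty": 0, "tz": 0.025, "spin": 0, "fingers": -1}, {"tx": 0, "ty": 0, "tz": 0.015, "spin": 0, "fingers": -1}, {"tx": 0, "ty": 0, "tz": 0.01, "spin": 0, "fingers": -1}, {"tx": 0, "ty": 0, "tz": 0.004, "spin": 0, "fingers": -1}, {"tx": 0, "ty": 0, "tz": 0.003, "spin": 0, "fingers": -1}, {"tx": 0, "ty": 0, "tz": 0, "spin": 0, "fingers": -1}, {"tx": 0, "ty": 0, "tz": 0, "spin": 0, "fingers": -1}]'

```text
time_s: 15.75
position: [0.4351, 0.0004, 0.0384]
eef_rot: [1.0, -0.001, 0.001, -0.0]
contact_force: [0.5, 0.3, -5.5]
opening: 0.0248
grasp_force: 98.6
```

send_rows --motion '[{"tx": 0, "ty": 0, "tz": 0.003, "spin": 0, "fingers": -1}, {"tx": 0, "ty": 0, "tz": 0.002, "spin": 0, "fingers": -1}, {"tx": 0, "ty": 0, "tz": 0.001, "spin": 0, "fingers": -1}, {"tx": 0, "ty": 0, "tz": 0, "spin": 0, "fingers": -1}]'

```text
time_s: 16.15
position: [0.4345, 0.0004, 0.0318]
eef_rot: [1.0, -0.001, -0.0, -0.0]
contact_force: [0.1, 0.8, -4.6]
opening: 0.0244
grasp_force: 98.8
```

send_rows --motion '[{"tx": 0, "ty": 0, "tz": 0.001, "spin": 0, "fingers": -1}, {"tx": 0, "ty": 0, "tz": 0.001, "spin": 0, "fingers": -1}, {"tx": 0, "ty": 0, "tz": 0, "spin": 0, "fingers": -1}]'

```text
time_s: 16.45
position: [0.4345, 0.0004, 0.0316]
eef_rot: [1.0, -0.001, -0.0, -0.001]
contact_force: [-8.0, -0.5, 24.7]
opening: 0.0247
grasp_force: 102.8
```

send_rows --motion '[{"tx": 0, "ty": 0, "tz": -0.001, "spin": 0, "fingers": -1}, {"tx": 0, "ty": 0, "tz": 0, "spin": 0, "fingers": 0.06}, {"tx": 0, "ty": 0, "tz": 0, "spin": 0, "fingers": 0.06}, {"tx": 0, "ty": 0, "tz": 0, "spin": 0, "fingers": 0.06}, {"tx": 0, "ty": 0, "tz": 0, "spin": 0, "fingers": 0.06}, {"tx": 0, "ty": 0.004, "tz": 0, "spin": 0, "fingers": 0.06}, {"tx": 0, "ty": 0.004, "tz": 0, "spin": 0, "fingers": 0.06}, {"tx": 0, "ty": 0.003, "tz": 0, "spin": 0, "fingers": 0.06}, {"tx": 0, "ty": 0.003, "tz": 0, "spin": 0, "fingers": 0.06}, {"tx": 0, "ty": 0.003, "tz": 0, "spin": 0, "fingers": 0.06}, {"tx": 0, "ty": 0.003, "tz": 0, "spin": 0, "fingers": 0.06}, {"tx": 0, "ty": 0.002, "tz": 0, "spin": 0, "fingers": 0.06}]' --squeeze 40

```text
time_s: 17.65
position: [0.4342, -0.0227, 0.0306]
eef_rot: [1.0, -0.001, -0.0, 0.0]
contact_force: [-0.6, -0.9, -0.5]
opening: 0.045
grasp_force: 0.0
```

Run:
```python
from look import *
pose();w=look('w6');s=look('s6','side')
cv2.imwrite('pics/m6.png',np.hstack([cv2.resize(w["color"][150:420,150:430],(400,386)),cv2.resize(s["color"][150:290,240:385],(400,386))])[:,:,::-1])
```

```text
t 17.65 pos [ 0.4342 -0.0227  0.0306] tool-y yaw -90.2 F [-0.6 -0.9 -0.5] T [-0.02  0.04 -0.04] open 0.045 grip 0.0 j7 -1.41
```

View pics/m6.png

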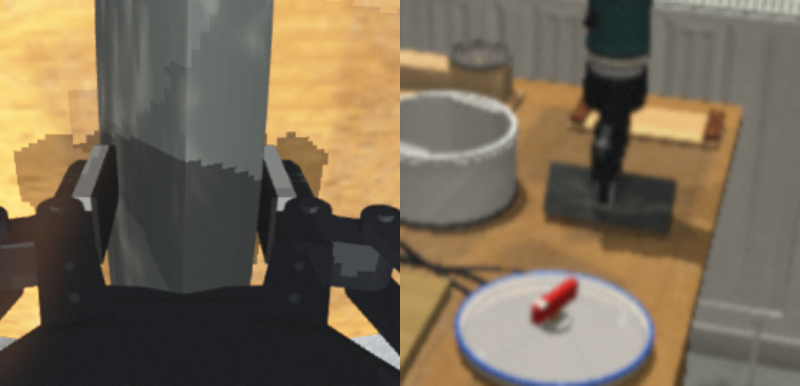

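send_rows --motion '[{"tx": 0, "ty": 0.001, "tz": 0.0015, "spin": 0, "fingers": 0.12}, {"tx": 0, "ty": 0.001, "tz": 0.0015, "spin": 0, "fingers": 0.18}, {"tx": 0, "ty": 0.001, "tz": 0.0015, "spin": 0, "fingers": 0.24}, {"tx": 0, "ty": 0.001, "tz": 0.0015, "spin": 0, "fingers": 0.3}, {"tx": 0, "ty": 0.001, "tz": 0.0015, "spin": 0, "fingers": 0.36}, {"tx": 0, "ty": 0.001, "tz": 0.0015, "spin": 0, "fingers": 0.42}, {"tx": 0, "ty": 0.001, "tz": 0.0015, "spin": 0, "fingers": 0.48}, {"tx": 0, "ty": 0.001, "tz": 0.0015, "spin": 0, "fingers": 0.54}, {"tx": 0, "ty": 0.001, "tz": 0.0015, "spin": 0, "fingers": 0.6}, {"tx": 0, "ty": 0.001, "tz": 0.0015, "spin": 0, "fingers": 0.66}, {"tx": 0, "ty": 0.001, "tz": 0.0015, "spin": 0, "fingers": 0.72}, {"tx": 0, "ty": 0.001, "tz": 0.0015, "spin": 0, "fingers": 0.78}, {"tx": 0, "ty": 0.001, "tz": 0.0015, "spin": 0, "fingers": 0.84}, {"tx": 0, "ty": 0.001, "tz": 0.0015, "spin": 0, "fingers": 0.9}, {"tx": 0, "ty": 0.001, "tz": 0.0015, "spin": 0, "fingers": 1}, {"tx": 0, "ty": 0.001, "tz": 0.0015, "spin": 0, "fingers": 1}, {"tx": 0, "ty": 0, "tz": 0, "spin": 0, "fingers": 1}, {"tx": 0, "ty": 0, "tz": 0, "spin": 0, "fingers": 1}]'

```text
time_s: 19.55
position: [0.4345, -0.0374, 0.0068]
eef_rot: [1.0, -0.001, 0.0, -0.0]
contact_force: [-0.4, 0.2, -0.4]
opening: 0.0856
grasp_force: 0.0
```

Run:
```python
from look import *
pose();w=look('w7');h,S,V=hsv(w)
for r in(110,140,170,200): print(r,[ (i*6,V[r,i*6],S[r,i*6]) for i in range(28,66)])
```

```text
t 19.55 pos [ 0.4345 -0.0374  0.0068] tool-y yaw -90.1 F [-0.4  0.2 -0.4] T [-0.   -0.04  0.02] open 0.0856 grip 0.0 j7 -1.36
110 [(168, np.int64(249), np.int64(136)), (174, np.int64(251), np.int64(129)), (180, np.int64(251), np.int64(122)), (186, np.int64(249), np.int64(121)), (192, np.int64(249), np.int64(120)), (198, np.int64(247), np.int64(131)), (204, np.int64(248), np.int64(130)), (210, np.int64(250), np.int64(130)), (216, np.int64(112), np.int64(30)), (222, np.int64(112), np.int64(16)), (228, np.int64(108), np.int64(12)), (234, np.int64(116), np.int64(7)), (240, np.int64(119), np.int64(11)), (246, np.int64(113), np.int64(16)), (252, np.int64(112), np.int64(14)), (258, np.int64(114), np.int64(13)), (264, np.int64(115), np.int64(13)), (270, np.int64(117), np.int64(13)), (276, np.int64(117), np.int64(13)), (282, np.int64(111), np.int64(16)), (288, np.int64(114), np.int64(9)), (294, np.int64(120), np.int64(11)), (300, np.int64(120), np.int64(9)), (306, np.int64(97), np.int64(11)), (312, np.int64(95), np.int64(16)), (318, np.int64(114), np.int64(58)), (324, np.int64(120), np.int64(
[... 3842 characters left out ...]
9), np.int64(6)), (282, np.int64(121), np.int64(8)), (288, np.int64(118), np.int64(11)), (294, np.int64(114), np.int64(7)), (300, np.int64(123), np.int64(10)), (306, np.int64(124), np.int64(8)), (312, np.int64(130), np.int64(16)), (318, np.int64(141), np.int64(13)), (324, np.int64(134), np.int64(15)), (330, np.int64(119), np.int64(11)), (336, np.int64(111), np.int64(9)), (342, np.int64(111), np.int64(18)), (348, np.int64(111), np.int64(16)), (354, np.int64(109), np.int64(16)), (360, np.int64(111), np.int64(14)), (366, np.int64(115), np.int64(11)), (372, np.int64(125), np.int64(12)), (378, np.int64(217), np.int64(136)), (384, np.int64(203), np.int64(139)), (390, np.int64(207), np.int64(138))]
```

send_rows --motion '[{"tx": 0, "ty": 0, "tz": -0.005, "spin": 0, "fingers": 1}, {"tx": 0, "ty": 0, "tz": -0.01, "spin": 0, "fingers": 1}, {"tx": 0, "ty": 0, "tz": -0.02, "spin": 0, "fingers": 1}, {"tx": 0, "ty": 0, "tz": -0.04, "spin": 0, "fingers": 1}, {"tx": 0, "ty": 0, "tz": -0.05, "spin": 0, "fingers": 1}, {"tx": 0, "ty": 0, "tz": -0.05, "spin": 0, "fingers": 1}, {"tx": 0, "ty": 0, "tz": -0.04, "spin": 0, "fingers": 1}, {"tx": 0, "ty": 0, "tz": 0, "spin": 0, "fingers": 1}, {"tx": 0, "ty": 0, "tz": 0, "spin": 0, "fingers": 1}]'

```text
time_s: 20.5
position: [0.4347, -0.0375, 0.2233]
eef_rot: [1.0, -0.001, 0.002, -0.0]
contact_force: [-1.1, 0.4, -1.2]
opening: 0.0852
grasp_force: 0.0
```

Run:
```python
from look import *
pose();w=look('w8');h,S,V=hsv(w);yy,xx=np.mgrid[:420,:560]
q=cast(w,np.c_[xx.ravel(),yy.ravel()],.026,1).reshape(420,560,3)
near=(abs(q[...,0]-.4345)<.12)&(abs(q[...,1]+.0374)<.12)
g=near&(S<35)&(V>60)
for k in big(g,2):print(cv2.contourArea(k),cv2.boundingRect(k),rect(cast(w,k,.026,1)))
q=cast(w,np.c_[xx.ravel(),yy.ravel()],.022,1).reshape(420,560,3)
hb=(abs(q[...,0]-.43)<.13)&(abs(q[...,1]+.3015)<.07)
cl=hb&(h<14)&(V<190)&(S>110)
R=[rect(cast(w,k,.022,1)) for k in big(cl,2)];print(*R)
cv2.imwrite('pics/m8.png',w["color"][:,:,::-1])
```

```text
t 20.5 pos [ 0.4347 -0.0375  0.2233] tool-y yaw -90.1 F [-1.1  0.4 -1.2] T [-0.01  0.04 -0.04] open 0.0852 grip 0.0 j7 -1.52
7038.5 (255, 115, 62, 138) [431.7 -43.5 153.4  63.8  -1.1]
214.5 (266, 278, 105, 5) [316.8 -85.4 126.6   4.6  90. ]
[ 525.6 -301.5   92.1   21.    89.9] [ 338.1 -300.9   92.5   23.    90. ]
```

View pics/m8.png

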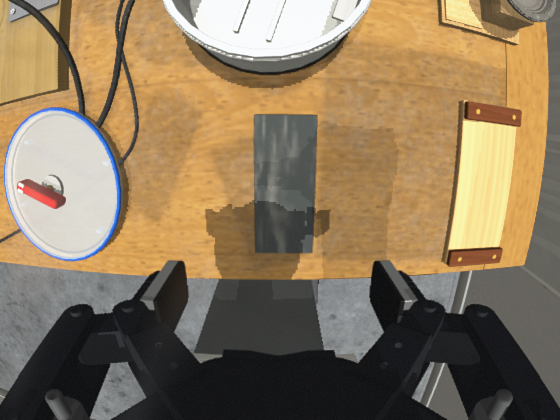

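send_rows --motion '[{"tx": -0.003, "ty": 0.006, "tz": 0.03, "spin": 0.018, "fingers": 1}, {"tx": 0, "ty": 0, "tz": 0.045, "spin": 0, "fingers": 1}, {"tx": 0, "ty": 0, "tz": 0.045, "spin": 0, "fingers": 1}, {"tx": 0, "ty": 0, "tz": 0.045, "spin": 0, "fingers": 1}, {"tx": 0, "ty": 0, "tz": 0.03, "spin": 0, "fingers": 1}, {"tx": 0, "ty": 0, "tz": 0.018, "spin": 0, "fingers": 1}, {"tx": 0, "ty": 0, "tz": 0.008, "spin": 0, "fingers": 1}, {"tx": 0, "ty": 0, "tz": 0, "spin": 0, "fingers": 1}, {"tx": 0, "ty": 0, "tz": 0, "spin": 0, "fingers": 0.4}, {"tx": 0, "ty": 0, "tz": 0, "spin": 0, "fingers": 0.4}, {"tx": 0, "ty": 0, "tz": 0, "spin": 0, "fingers": 0.4}, {"tx": 0, "ty": 0, "tz": 0, "spin": 0, "fingers": 0.4}]' --squeeze 60

```text
time_s: 21.75
position: [0.4319, -0.0436, 0.0018]
eef_rot: [1.0, -0.01, 0.001, -0.0]
contact_force: [-2.3, 0.6, 6.3]
opening: 0.0648
grasp_force: 68.7
```

send_rows --motion '[{"tx": 0, "ty": 0, "tz": -0.005, "spin": 0, "fingers": -1}, {"tx": 0, "ty": 0, "tz": -0.015, "spin": 0, "fingers": -1}, {"tx": 0, "ty": 0, "tz": -0.025, "spin": 0, "fingers": -1}, {"tx": 0, "ty": 0, "tz": -0.03, "spin": 0, "fingers": -1}, {"tx": 0, "ty": 0, "tz": -0.03, "spin": 0, "fingers": -1}, {"tx": 0, "ty": 0, "tz": -0.03, "spin": 0, "fingers": -1}, {"tx": 0, "ty": 0.01, "tz": -0.02, "spin": 0, "fingers": -1}, {"tx": 0, "ty": 0.025, "tz": 0, "spin": 0, "fingers": -1}, {"tx": 0, "ty": 0.025, "tz": 0, "spin": 0, "fingers": -1}, {"tx": 0, "ty": 0.025, "tz": 0, "spin": 0, "fingers": -1}, {"tx": 0, "ty": 0.025, "tz": 0, "spin": 0, "fingers": -1}, {"tx": 0, "ty": 0.01, "tz": 0, "spin": 0, "fingers": -1}, {"tx": 0, "ty": 0, "tz": 0, "spin": 0, "fingers": -1}, {"tx": 0, "ty": 0, "tz": 0, "spin": 0, "fingers": -1}]' --squeeze 90

```text
time_s: 23.15
position: [0.4286, -0.1625, 0.1555]
eef_rot: [1.0, -0.01, -0.0, -0.0]
contact_force: [0.4, 0.3, -5.0]
opening: 0.0641
grasp_force: 102.5
```

Run:
```python
from look import *
pose();w=look('w9');h,S,V=hsv(w);yy,xx=np.mgrid[:420,:560]
P=lambda z:cast(w,np.c_[xx.ravel(),yy.ravel()],z,1).reshape(420,560,3)
z=get_state()["position"][2]
q=P(.022);hb=(abs(q[...,0]-.43)<.13)&(abs(q[...,1]+.3015)<.07)
cl=hb&(h<14)&(V<190)&(S>110)
for k in big(cl,2):print("cleat",cv2.contourArea(k),rect(cast(w,k,.022,1)),cv2.boundingRect(k))
bd=hb&(h>=14)&(h<28)&(V>200)&(S>50)
q=P(.012);lat=abs(q[...,1]+.3015)<.03
for k in big(bd,2):print("board",cv2.contourArea(k),rect(cast(w,k,.012,1)),cv2.boundingRect(k))
st=P(z+.022)
m=(abs(st[...,0]-.432)<.1)&(abs(st[...,1]-get_state()["position"][1])<.05)&(S<40)&(V>40)
for k in big(m,1):print("stone top",z,cv2.contourArea(k),rect(cast(w,k,z-.0018+.026,1)),cv2.boundingRect(k))
```

```text
t 23.15 pos [ 0.4286 -0.1625  0.1555] tool-y yaw -91.1 F [ 0.4  0.3 -5. ] T [ 0.09 -0.   -0.02] open 0.0641 grip 102.5 j7 -1.16
cleat 1906.5 [ 525.7 -302.3   90.1   21.7   89.9] (386, 76, 87, 31)
cleat 1153.5 [ 338.8 -307.1   80.6   24.9  -89. ] (385, 268, 69, 25)
board 17542.0 [ 437.9 -318.7  248.6  120.5   -0. ] (376, 59, 116, 234)
board 86.0 [ 317.  -311.8   35.1    5.7  -89.6] (403, 290, 29, 6)
stone top 0.1555585467948182 40910.0 [ 447.2 -162.7  116.    93.    -1. ] (173, 102, 212, 256)
```

send_rows --motion '[{"tx": 0.0025, "ty": 0, "tz": 0, "spin": -0.019, "fingers": -1}, {"tx": 0, "ty": 0.015, "tz": 0, "spin": 0, "fingers": -1}, {"tx": 0, "ty": 0.025, "tz": 0, "spin": 0, "fingers": -1}, {"tx": 0, "ty": 0.025, "tz": 0, "spin": 0, "fingers": -1}, {"tx": 0, "ty": 0.025, "tz": 0, "spin": 0, "fingers": -1}, {"tx": 0, "ty": 0.025, "tz": 0, "spin": 0, "fingers": -1}, {"tx": 0, "ty": 0.015, "tz": 0.01, "spin": 0, "fingers": -1}, {"tx": 0, "ty": 0.009, "tz": 0.02, "spin": 0, "fingers": -1}, {"tx": 0, "ty": 0, "tz": 0.03, "spin": 0, "fingers": -1}, {"tx": 0, "ty": 0, "tz": 0.03, "spin": 0, "fingers": -1}, {"tx": 0, "ty": 0, "tz": 0.02, "spin": 0, "fingers": -1}, {"tx": 0, "ty": 0, "tz": 0, "spin": 0, "fingers": -1}, {"tx": 0, "ty": 0, "tz": 0, "spin": 0, "fingers": -1}, {"tx": 0, "ty": 0, "tz": 0, "spin": 0, "fingers": -1}]'

```text
time_s: 24.6
position: [0.4325, -0.303, 0.047]
eef_rot: [1.0, -0.0, 0.001, 0.001]
contact_force: [0.6, -0.2, -6.3]
opening: 0.0642
grasp_force: 102.4
```

Run:
```python
from look import *
pose();yy,xx=np.mgrid[:420,:560]
z=get_state()["position"][2]
for n in("scene","side"):
    w=look('a_'+n,n);h,S,V=hsv(w)
    q=cast(w,np.c_[xx.ravel(),yy.ravel()],z+.024).reshape(420,560,3)
    m=(abs(q[...,0]-.43)<.13)&(abs(q[...,1]+.30)<.07)
    for k in big(m&(S<70)&(V>30)&(V<140),2):print(n,"stone",cv2.contourArea(k),rect(cast(w,k,z+.024)))
    for k in big(m&(h<14)&(V<150)&(S>80),3):print(n,"cleat",cv2.contourArea(k),rect(cast(w,k,.022)))
w=look('a_w');h,S,V=hsv(w)
print(V[40:290:5,230],"\n",h[40:290:5,230],"\n",S[40:290:5,230])
```

```text
t 24.6 pos [ 0.4325 -0.303   0.047 ] tool-y yaw -90.0 F [ 0.6 -0.2 -6.3] T [-0.05  0.04 -0.01] open 0.0642 grip 102.4 j7 -0.74
scene stone 988.0 [ 429.7 -310.5  255.5  118.9    0. ]
scene cleat 61.0 [ 336.7 -309.7   69.4   19.4   87.9]
scene cleat 29.5 [ 525.5 -293.3   38.8   21.7   85.5]
scene cleat 0.0 [ 371.3 -295.8    0.     0.     0. ]
side stone 716.5 [ 429.9 -300.1  259.6  138.8   -0. ]
side cleat 0.0 [ 365.1 -367.     0.     0.     0. ]
[225 235 238 164 198 203 188 196 199 197 209 115 255 126 132 129 130 132
 132 131 131 131 130 130 129 133 134 132 132 131 129 133 132 130 129 132
 132 131 132 132 131 131 121 114  69  72  68  68  68  66] 
 [16 18 19 13 10 11 11 10 10 10 11 11 30 77 64 64 64 68 63 67 67 68 68 68
 70 60 78 54 56 60 60 56 55 60 60 60 60 60 50 50 60 70 70 66 60 70 75 70
 75 78] 
 [120 119 123 148 158 161 157 160 159 157 160 160  24  14  15  14  14  15
  17  18  18  16  16  16  12  10  10  10  14  10   8  13  12  10  10  10
   8  10  12  12  10  12  13  11  11  11   8  11   8  19]
```

Run:
```python
from h import *
w=dict(np.load('pics/a_w.npz'));h,S,V=hsv(w)
for c in(220,250,280,310,330):
    cl=[r for r in range(30,130) if h[r,c]<14 and S[r,c]>110 and V[r,c]<215]
    st=[r for r in range(60,160) if S[r,c]<40]
    print(c,cl[0],cl[-1],st[0],"cleat outer x",cast(w,[[c,cl[0]-.5]],.022,1)[0,:2].round(4),"stone end",cast(w,[[c,st[0]-.5]],.0712,1)[0,:2].round(4))
r=140
g=[c for c in range(120,440) if S[r,c]<40 and V[r,c]>60];print(g[0],g[-1],cast(w,[[g[0]-.5,r],[g[-1]+.5,r]],.0712,1).round(4))
k=big((h<14)&(S>110)&(V<215)&(np.arange(420)[:,None]<130))[0];print(rect(cast(w,k,.022,1)))
```

```text
220 56 96 101 cleat outer x [ 0.5364 -0.273 ] stone end [ 0.5097 -0.2816]
250 55 95 100 cleat outer x [ 0.5362 -0.2885] stone end [ 0.5097 -0.2927]
280 54 94 99 cleat outer x [ 0.5365 -0.3039] stone end [ 0.51   -0.3036]
310 55 95 103 cleat outer x [ 0.5362 -0.3192] stone end [ 0.5086 -0.3145]
330 56 95 103 cleat outer x [ 0.5361 -0.3296] stone end [ 0.5088 -0.3218]
191 363 [[ 0.4953 -0.27    0.0712]
 [ 0.4952 -0.3349  0.0712]]
[ 525.5 -303.9   88.7   21.8   89.8]
```

send_rows --motion '[{"tx": -0.0015, "ty": 0.0005, "tz": 0.01, "spin": 0, "fingers": -1}, {"tx": 0, "ty": 0, "tz": 0.01, "spin": 0, "fingers": -1}, {"tx": 0, "ty": 0, "tz": 0.006, "spin": 0, "fingers": -1}, {"tx": 0, "ty": 0, "tz": 0.003, "spin": 0, "fingers": -1}, {"tx": 0, "ty": 0, "tz": 0.002, "spin": 0, "fingers": -1}, {"tx": 0, "ty": 0, "tz": 0, "spin": 0, "fingers": -1}]'

```text
time_s: 25.35
position: [0.4297, -0.3033, 0.0146]
eef_rot: [1.0, -0.001, -0.0, -0.0]
contact_force: [-0.4, -0.8, -5.7]
opening: 0.0642
grasp_force: 102.5
```

send_rows --motion '[{"tx": 0, "ty": 0, "tz": 0.001, "spin": 0, "fingers": -1}, {"tx": 0, "ty": 0, "tz": 0.001, "spin": 0, "fingers": -1}, {"tx": 0, "ty": 0, "tz": 0, "spin": 0, "fingers": -1}]'

```text
time_s: 25.65
position: [0.43, -0.3034, 0.0141]
eef_rot: [1.0, -0.001, 0.0, -0.0]
contact_force: [-3.6, 2.5, 7.5]
opening: 0.0641
grasp_force: 104.2
```

Contact with the bed. Release and raise.

send_rows --motion '[{"tx": 0, "ty": 0, "tz": 0, "spin": 0, "fingers": 1}, {"tx": 0, "ty": 0, "tz": 0, "spin": 0, "fingers": 1}, {"tx": 0, "ty": 0, "tz": 0, "spin": 0, "fingers": 1}, {"tx": 0, "ty": 0, "tz": -0.01, "spin": 0, "fingers": 1}, {"tx": 0, "ty": 0, "tz": -0.03, "spin": 0, "fingers": 1}, {"tx": 0, "ty": 0, "tz": -0.05, "spin": 0, "fingers": 1}, {"tx": 0, "ty": 0, "tz": -0.05, "spin": 0, "fingers": 1}, {"tx": 0, "ty": 0, "tz": -0.05, "spin": 0, "fingers": 1}, {"tx": 0, "ty": 0, "tz": 0, "spin": 0, "fingers": 1}, {"tx": 0, "ty": 0, "tz": 0, "spin": 0, "fingers": 1}]'

```text
time_s: 26.65
position: [0.4305, -0.3034, 0.2048]
eef_rot: [1.0, -0.001, 0.002, 0.001]
contact_force: [-1.1, -0.1, -0.9]
opening: 0.0851
grasp_force: 0.0
```

Run:
```python
from look import *
pose();w=look('wA');h,S,V=hsv(w);yy,xx=np.mgrid[:420,:560]
q=cast(w,np.c_[xx.ravel(),yy.ravel()],.03,1).reshape(420,560,3)
m=(abs(q[...,0]-.43)<.13)&(abs(q[...,1]+.303)<.07)
k=big(m&(S<45)&(V>40))[0];print("stone",rect(cast(w,k,.038,1)))
for k in big(m&(h<14)&(S>110)&(V<215),2):print("cleat",rect(cast(w,k,.022,1)))
s=look('sA','side');h,S,V=hsv(s)
k=big((h>105)&(h<130)&(S>90)&(V>80))[0]
for z in(.014,.02,.026):print("lid",z,rect(cast(s,k,z)))
```

```text
t 26.65 pos [ 0.4305 -0.3034  0.2048] tool-y yaw -90.1 F [-1.1 -0.1 -0.9] T [ 0.01 -0.01 -0.04] open 0.0851 grip 0.0 j7 -0.86
stone [ 4.297e+02 -3.031e+02  1.535e+02  6.430e+01  4.000e-01]
cleat [ 525.6 -303.6   88.5   21.5   89.9]
cleat [ 338.6 -303.4   88.7   22.7   89.9]
lid 0.014 [427.2 293.8 203.6  99.7  13.1]
lid 0.02 [425.4 301.7 201.8  98.8  13.1]
lid 0.026 [423.7 309.6 200.1  98.   13.1]
```

Stone at (430, -303), holder centre about (431, -303.5), in line, with the size right for lying flat. The lid stands on its feet. Handing in.

```bash
python3 -c "
from station import *
print(close_job())"
```

```text
the job is handed in; nothing more can be done
None
```

The job is handed in at about 27 s, with no verdict returned: tap turned to about 1.44 rad, lid set down on its feet on the bench, and the stone laid flat and released on the bench, then placed in the holder within about 2 mm of centre and 0.4° of in line by the last camera measurement.

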